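# Lock a sample-tube rack into the analyser's loading dock

### The arm

A 7-joint arm with a two-finger parallel gripper is mounted at the origin on the work surface. World frame = base frame: x ahead of the robot, y to its left, z up, the work surface at z = 0. Lengths are in m, angles in rad, forces in N, time in s.
With the tool pointing down it reaches from about 0.35 to 0.9 m from the base axis. Payload 8.1 kg.
Tool frame: the origin (TCP) lies midway between the tips of the shut fingers; the grasp point (between the pads) lies 19 mm behind it; z points along the fingers, y is the line along which they close (so a half turn about z gives the same grasp; the last joint's range is limited). The gripper opens to 92 mm and grips with 3 to 60 N. Pads are 19 mm wide; open, the fingers measure 130 mm over their backs; the gripper's body (75 mm by 190 mm) begins 47 mm behind the grasp point.
Start: joints at [1.021, 0.434, 0.025, 1.573, -0.012, 1.134, -0.075], TCP at [0.27, -0.564, 0.227] pointing down, gripper open.
Joint ranges: [-2.62, 2.62], [-0.44, 2.09], [-1.27, 1.32], [0.08, 2.57], [-1.32, 4.46], [0.12, 2], [-2.74, 2.74]. Speed limits (rad/s): [2.22, 2.22, 3.01, 3.01, 3.14, 3.14, 3.14].

### API

Orientations are given as a rotation vector (axis times angle).
In Python, from cell import arm gives the robot as it stands.
- The arm moves only by the tool arm_command, never from a script. Its arguments are lists of equal length, an entry for each row: "dp": the shift along the tool's x, y, z in units of 25 mm (1.0 is 25 mm), a list of three; "angular": the turn, a rotation vector about the tool's x, y, z in units of 0.15 rad (1.0 is 0.15 rad), a list of three; "claw": the opening, from 0 (shut) to 1 (fully open). In form: {"dp": [[x, y, z], ...], "angular": [[rx, ry, rz], ...], "claw": [claw, ...]}. A call has 1 to 10 rows; each row shifts and turns the commanded pose from where the row before left it, along the tool's axes as they then stand; what a row does not reach is not made up. A row lasts 1/10 s, in which the tool goes at most 50 mm and 8.59 degrees, less where a joint would pass 70% of its speed; a pose out of reach is approached as far as the arm can. A call with a number of a shift or a turn outside -1 to 1 is refused whole. A call with a gripper value outside its range is refused whole. The fingers move at their own pace and stop on an object; "force" is the grip in N (left out, the last holds). Time passes only in rows, so rows that do not move let the fingers close. It gives the time, the measured TCP pose, the force, the opening and the grip force at its end, in the units of the state.
- arm.observe(): the state, without advancing time (a new reading comes with each control period).
- arm.get_image(name): name is "scene" or "top"; returns a dict with "frame" (400x640x3 uint8, red, green, blue), "z_map" (400x640 float32, m along the optical axis (not along the pixel's ray), 0 where there is no reading), "K" (3x3 intrinsics, pixels), "R" (3x3) and "t" (3): a world point X has camera coordinates R X + t. Camera axes: x right, y down, z forward; pixel columns grow to the right and rows downward; lengths in m; the calibration is good to about 2 mm. A picture is of the moment at which its call begins.
- arm.sign_off(): hands the job in; it is judged then, once.
The state is a dict: "clock": time; "joints": joint angles; "dq": joint speeds; "joint_efforts": joint torques, N m; "position": TCP position; "ee_rot": TCP orientation; "force": force on the tool from outside, world axes, zero at the start; "ft_torque": the same for the moment, N m; "width": opening from 0.0 (shut) to 1.0 (fully open); "gripper_force": force on a finger pad.
Only numpy, scipy, OpenCV 4.12 (cv2) and the standard library are available. Lean on these libraries where they do the work, as an engineer would, in place of code of your own. Each camera call takes 0.05 s, during which the arm holds its last target. There are 200 camera calls.

### The job

The tube rack stands part way into the channel of the loading dock. With the fingertips, first push it along the channel until it is fully home against the back stop, then push the latch lever past its half-way detent to its far stop, so that the steel latch bar closes behind the rack. Push only: do not pick up or tip anything, and leave the spare rack, the jar and the beaker alone.

Things in the scene. Friction and masses are not known exactly. Their poses are not given: they have to be found in the camera images.
- dock: Fixed loading dock; base plate x -125 to +140, y -55 to +155 mm in its frame, 12 mm thick. Origin on its underside (bench level), below the channel's centre line; z up. The channel runs along the dock's x, open at -x (roughly towards the robot), ending at the back stop. Its two rails: inner faces at y = -14.5 and +14.5, x -20 to +105 mm, tops 40 mm above the bench.
- back_stop (a point): Centre of the back stop's face where the rack's far end must come to rest: x = +105 mm, y = 0 in the dock's frame, 37 mm above the bench. The back stop is a grey bar across the dock, top 60 mm above the bench. A grey cover (x 25 to 95, y 45 to 135 mm, 32 mm high) lies left of the channel.
- rack: The loose tube rack in the dock: grey plastic, 130 mm long (its x, along the dock's x), 26 mm wide, 50 mm high; five violet caps reach 75 mm above its underside. 0.14 to 0.28 kg. Origin at the centre of its underside, on the 12 mm plate. It starts 35 to 70 mm short of home. Home: origin at x = +40 mm, near end at x = -25 mm in the dock's frame.
- rack_end (a point): Centre of the flat near end face (the one away from the back stop) of the rack in the dock, 25 mm above the rack's underside (37 mm above the bench). The end to push, along the dock's +x.
- latch (a joint): Latch lever position (m): 0 open (start), 0.030 first detent (bar half across the channel, not enough), 0.060 far stop (bar right across behind the rack). Slides towards the dock's -y. A spring detent holds it at each of the three places; leaving one takes a push of 7 to 9 N, which fades until it snaps on by itself past 0.015 and again past 0.045. It stays where it has snapped.
- bar_tip (a point): Centre of the tip of the steel latch bar, 16 mm square, which moves with the lever at x = -45 to -29 mm, 14 to 30 mm above the bench. Tip at y = 32 mm open, y = -28 mm at the far stop (dock's frame). It passes 4 mm behind a rack that is home and jams on one that is not. Two low guides hold it: x -54 to -20, y 45 to 150 mm, tops 34 mm above the bench.
- paddle (a point): Centre of the +y (outer) face of the black upright lever paddle on the latch bar: push it towards the dock's -y. Paddle 30 mm wide (x), 10 mm thick (y), top 74 mm above the bench, 15 mm above this point. In the dock's frame the point is at x = -37, y = 100 mm when open and y = 40 mm at the far stop.
- spare_rack: Bystander: a second tube rack just like the first, but standing on the bench beside the dock. Origin at the centre of its underside.
- jar: Bystander: closed amber jar, 60 mm across, 85 mm high, on the bench beside the dock. Origin at the centre of its underside.
- beaker: Bystander: open glass beaker, 64 mm across, 85 mm high, on the bench beside the dock. Origin at the centre of its underside.
There are look-alikes about, which are no part of the job. Leave any red or yellow look-alike of the rack alone.

How it is judged:
By the outcome, as a careful person would: the job done as asked, in the order asked, and still so for the second after the job is handed in, with the robot touching nothing.
It also fails if it takes over 48 s, if anything falls off the work surface, if the arm or the gripper's body presses on something with over 40 N, if the wrist force passes 120 N, or if a joint passes its speed limit or range.

## Working session

There is one attempt and no reset: what is moved stays moved. The work goes in short steps, Python scripts to look and compute and a tool call to move; the robot and the scene stay as the last step left them, time stands still between calls to the robot, and variables do not carry over. Pictures are saved under pics/ and viewed, at most 10 in all, crops included, and the job is handed in when it is done.

Besides the shell and the picture viewer there is one more tool, called as a command line: name --argument value ..., lists and objects as JSON in quotes. arm_command: Moves the arm, as the interface text tells. Its arguments: {"type":"object","properties":{"dp":{"type":"array","items":{"type":"array","items":{"type":"number"}}},"angular":{"type":"array","items":{"type":"array","items":{"type":"number"}}},"claw":{"type":"array","items":{"type":"number"}},"force":{"type":"number"}},"required":["dp","angular","claw"]}

```bash
mkdir -p pics; ls; python3 - <<'E'
from cell import arm
import cv2,numpy as np
for n in("top","scene"):
    d=arm.get_image(n); np.savez("/tmp/%s.npz"%n,**d)
    cv2.imwrite("pics/%s0.png"%n,d["frame"][:,:,::-1])
o=arm.observe();print(o["position"],o["ee_rot"],o["clock"])
E
```

```text
pics
[ 0.26981243 -0.56324684  0.22603842] [-3.06225054e+00 -6.95600373e-01  6.54704216e-04] 0.1
```

View pics/top0.png

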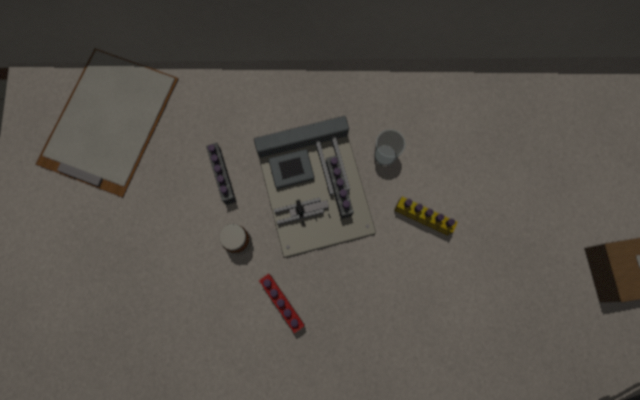

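View pics/scene0.png

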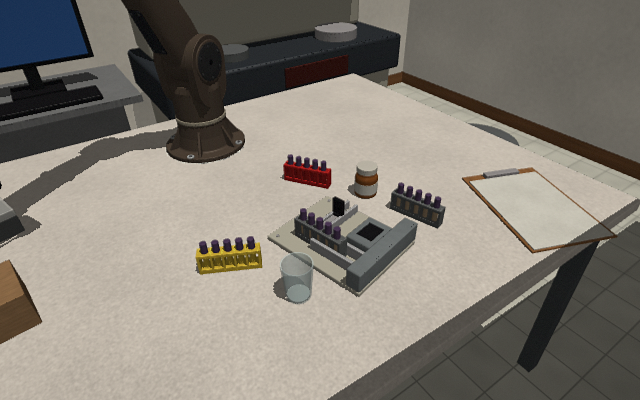

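The top view shows the rack in the dock at (340,187), with the paddle at (299,209) and the back stop at (302,135). Things that could be taken for the rack are the spare (221,173), the red rack (282,303) and the yellow rack (426,215). I choose the grey one between the rails. The jar is at (234,237) and the beaker at (387,152).

```bash
cat > h.py <<'E'
import numpy as np,cv2
def cloud(d):
    z=d["z_map"];v,u=np.mgrid[:z.shape[0],:z.shape[1]]
    c=np.stack([u,v,np.ones_like(z)],-1)@np.linalg.inv(d["K"]).T*z[...,None]
    w=(c-d["t"])@d["R"]; w[z==0]=np.nan
    return w
E
python3 - <<'E'
from h import *
d=dict(np.load("/tmp/top.npz"));w=cloud(d)
np.set_printoptions(precision=4,suppress=True)
for n,(u,v) in dict(bench=(320,330),plate=(330,230),rack=(340,187),stop=(302,135),paddle=(299,208),spare=(221,173),jar=(234,237),beak=(386,155)).items(): print(n,w[v,u])
print("mm/px",np.linalg.norm(w[330,321]-w[330,320])*1e3)
m=np.zeros(w.shape[:2],bool); m[110:262,245:380]=1
def rect(lo,hi,name,reg=m):
    s=reg&(w[...,2]>lo)&(w[...,2]<hi); n,l,st,_=cv2.connectedComponentsWithStats(s.astype(np.uint8),connectivity=8)
    for i in range(1,n):
        if st[i,4]>25:
            p=w[l==i]; r=cv2.minAreaRect((p[:,:2]*1000).astype(np.float32)); print(name,st[i,4],st[i,:4],np.array(r[0]),np.array(r[1]),r[2],p[:,2].mean())
rect(.006,.2,"dock"); rect(.052,.2,"high");rect(.036,.048,"rail")
c=d["frame"][105:265,240:400]; cv2.imwrite("pics/crop.png",cv2.convertScaleAbs(cv2.resize(c,None,fx=3.7,fy=3.7,interpolation=cv2.INTER_CUBIC)[:,:,::-1],alpha=1.6))
E
```

```text
bench [0.3219 0.0624 0.0009]
plate [0.5348 0.0375 0.0113]
rack [0.6188 0.0166 0.064 ]
stop [0.7385 0.0966 0.0569]
paddle [0.5727 0.1037 0.0723]
spare [0.6567 0.273  0.0488]
jar [0.5113 0.2357 0.0865]
beak [ 0.6814 -0.0804  0.0868]
mm/px 2.2166100422254473
dock 11492 [254 115 122 142] [631.2576  70.5475] [265.6852 210.1925] 14.061360359191895 0.02776112113497671
dock 125 [374 134   6  29] [708.8599 -68.1973] [17.7247 42.4979] 85.76113891601562 0.053545935018553245
dock 112 [245 229   7  24] [510.3583 215.843 ] [10.7064 44.237 ] 83.2380142211914 0.04534607014542825
high 1501 [254 115  95  38] [742.2722  98.2222] [ 36.8611 209.0478] 14.061359405517578 0.05957559748357647
high 67 [375 134   5  23] [708.4642 -65.0591] [11.4088 40.042 ] 87.21304321289062 0.07446363510971665
high 750 [326 155  28  61] [625.7348  18.086 ] [130.8436  26.484 ] 13.950678825378418 0.06964869438713686
high 75 [296 199   8  16] [577.1484 103.6566] [30.5105  9.9259] 13.961069107055664 0.07167396071703105
high 52 [245 230   4  17] [513.2437 214.3879] [34.0075  6.2256] 1.404447078704834 0.06072632061346024
rail 542 [257 131  93  63] [666.11    80.6903] [126.9625 207.9641] 13.325352668762207 0.04056680265001581
```

View pics/crop.png

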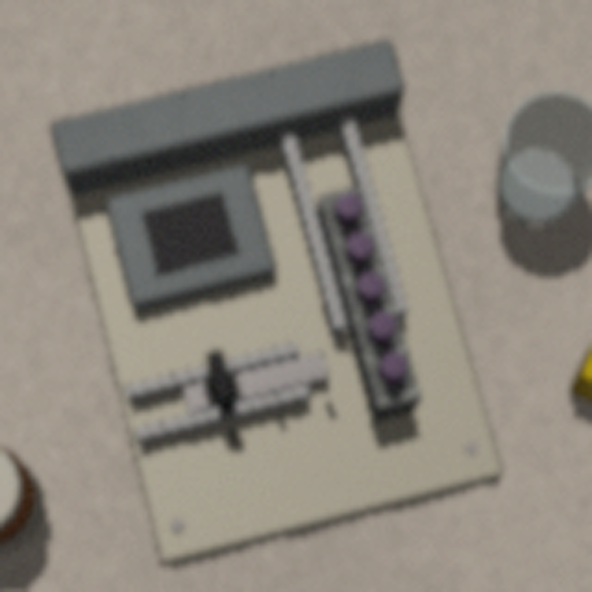

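The crop confirms the choice: the grey rack sits between the rails in the cream dock, and the black paddle is at crop (222,385). Fits:

| Quantity | Measured | Expected |
|---|---|---|
| Dock yaw | 14.06° | – |
| Dock origin | (0.6361, 0.0202) | – |
| Rack centre, dock frame | (-10.6, 0.5) mm, so 50.6 mm short of home | 35–70 mm short |
| Rack size | 131×26 mm | 130×26 mm |
| Paddle, dock frame | (-37, 95) mm | (-37, 95) mm |

Plan: keep the fingers shut, align tool x with dock x (tool y is then dock -y), and approach high.

arm_command --dp '[[0, 0, 0], [0, 0, 0], [0.7, -0.9, 0], [0.7, -0.9, 0], [0.7, -0.9, 0], [0.7, -0.9, 0], [0.7, -0.9, 0], [0.7, -0.9, 0], [0.7, -0.9, 0], [0.7, -0.9, 0]]' --angular '[[0, 0, 0.67], [0, 0, 0.67], [0, 0, 0], [0, 0, 0], [0, 0, 0], [0, 0, 0], [0, 0, 0], [0, 0, 0], [0, 0, 0], [0, 0, 0]]' --claw '[0, 0, 0, 0, 0, 0, 0, 0, 0, 0]'

```text
clock: 1.1
position: [0.3622, -0.3537, 0.2265]
ee_rot: [-3.118, -0.385, 0.001]
force: [0.4, -0.2, -0.3]
width: 0.183
gripper_force: 0.0
```

```bash
cat > st.py <<'E'
from cell import arm
import numpy as np
from scipy.spatial.transform import Rotation as R
o=arm.observe();a=np.deg2rad(14.06);p=np.array(o["position"])-[.6361,.0202,0]
D=np.array([[np.cos(a),np.sin(a),0],[-np.sin(a),np.cos(a),0],[0,0,1]])
M=D@R.from_rotvec(o["ee_rot"]).as_matrix()
np.set_printoptions(precision=3,suppress=True)
print("t",o["clock"],"dock mm",D@p*1e3,"F dock",D@np.array(o["force"]),"w",o["width"]);print(M)
E
python3 st.py
```

```text
t 1.1 dock mm [-356.545 -296.177  226.463] F dock [ 0.358 -0.331 -0.323] w 0.18297776690323062
[[ 1.  0. -0.]
 [ 0. -1.  0.]
 [-0. -0. -1.]]
```

arm_command --dp '[[0.73, -0.91, 0], [0.73, -0.91, 0], [0.73, -0.91, 0], [0.73, -0.91, 0], [0.73, -0.91, 0], [0.73, -0.91, 0], [0.73, -0.91, 0], [0.73, -0.91, 0], [0.73, -0.91, 0], [0.73, -0.91, 0]]' --angular '[[0, 0, 0], [0, 0, 0], [0, 0, 0], [0, 0, 0], [0, 0, 0], [0, 0, 0], [0, 0, 0], [0, 0, 0], [0, 0, 0], [0, 0, 0]]' --claw '[0, 0, 0, 0, 0, 0, 0, 0, 0, 0]'

```text
clock: 2.1
position: [0.4838, -0.0889, 0.2265]
ee_rot: [-3.118, -0.385, 0.001]
force: [-0.2, -1.6, -0.6]
width: 0.004
gripper_force: 0.0
```

arm_command --dp '[[0.6, -0.8, 0], [0.6, -0.8, 0], [0.6, -0.5, 0], [0, 0, 0.8], [0, 0, 0.8], [0, 0, 0.8], [0, 0, 0.8], [0, 0, 0], [0, 0, 0]]' --angular '[[0, 0, 0], [0, 0, 0], [0, 0, 0], [0, 0, 0], [0, 0, 0], [0, 0, 0], [0, 0, 0], [0, 0, 0], [0, 0, 0]]' --claw '[0, 0, 0, 0, 0, 0, 0, 0, 0]'

```text
clock: 3.0
position: [0.5144, -0.0281, 0.1468]
ee_rot: [-3.118, -0.385, 0.001]
force: [0.4, 0.2, 0.1]
width: 0.005
gripper_force: 0.0
```

```bash
python3 st.py
```

```text
t 3.0 dock mm [-129.764  -17.26   146.817] F dock [0.456 0.097 0.106] w 0.005224360992249131
[[ 1.     0.    -0.001]
 [ 0.    -1.     0.   ]
 [-0.001 -0.    -1.   ]]
```

arm_command --dp '[[0, -0.35, 0], [0, -0.35, 0], [0, 0, 0.8], [0, 0, 0.8], [0, 0, 0.8], [0, 0, 0.8], [0, 0, 0.8], [0, 0, 0.45], [0, 0, 0], [0, 0, 0]]' --angular '[[0, 0, 0], [0, 0, 0], [0, 0, 0], [0, 0, 0], [0, 0, 0], [0, 0, 0], [0, 0, 0], [0, 0, 0], [0, 0, 0], [0, 0, 0]]' --claw '[0, 0, 0, 0, 0, 0, 0, 0, 0, 0]'

```text
clock: 4.0
position: [0.5107, -0.0107, 0.0361]
ee_rot: [-3.118, -0.386, -0.001]
force: [1.2, 0.6, -0.4]
width: 0.004
gripper_force: 0.0
```

```bash
python3 st.py; python3 - <<'E'
from cell import arm;import cv2
f=arm.get_image("scene")["frame"][120:320,200:460,::-1]
cv2.imwrite("pics/s1.png",cv2.resize(f,None,fx=3,fy=3,interpolation=cv2.INTER_CUBIC))
E
```

```text
t 4.0 dock mm [-129.11     0.508   36.142] F dock [ 1.296  0.249 -0.405] w 0.00385963208225576
[[ 1.     0.001  0.001]
 [ 0.001 -1.    -0.   ]
 [ 0.001  0.    -1.   ]]
```

View pics/s1.png

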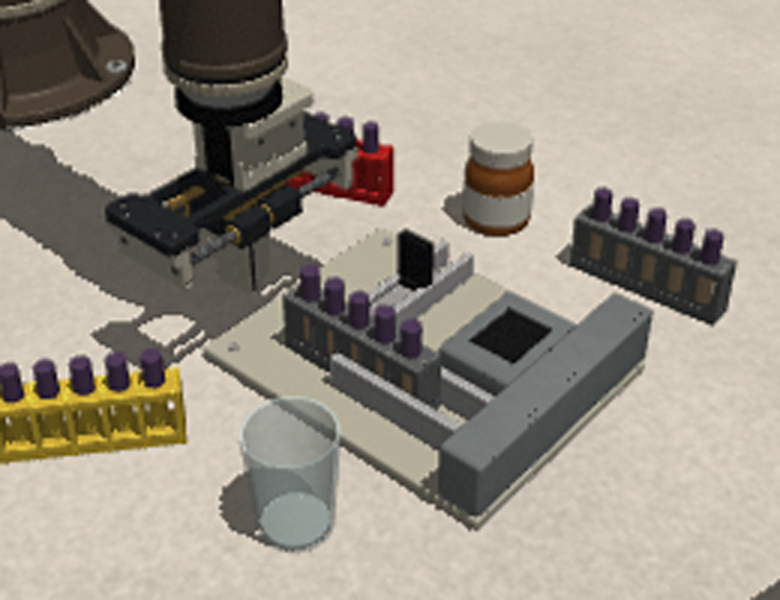

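The shut fingers are at crop (250,265), lined up behind the rack's near end at (290,330), and the gripper clears everything. Pushing in gentle steps.

arm_command --dp '[[0.5, 0, 0], [0.5, 0, 0], [0.3, 0, 0], [0.2, 0, 0], [0.2, 0, 0], [0.2, 0, 0], [0.2, 0, 0], [0.2, 0, 0], [0.2, 0, 0], [0.2, 0, 0]]' --angular '[[0, 0, 0], [0, 0, 0], [0, 0, 0], [0, 0, 0], [0, 0, 0], [0, 0, 0], [0, 0, 0], [0, 0, 0], [0, 0, 0], [0, 0, 0]]' --claw '[0, 0, 0, 0, 0, 0, 0, 0, 0, 0]'

```text
clock: 5.05
position: [0.5762, 0.0054, 0.0354]
ee_rot: [3.118, 0.385, -0.0]
force: [-1.3, -0.1, -0.0]
width: 0.004
gripper_force: 0.4
```

```bash
python3 st.py
```

```text
t 5.05 dock mm [-61.755   0.169  35.404] F dock [-1.291  0.24  -0.001] w 0.0038824273615640937
[[ 1.  0. -0.]
 [ 0. -1. -0.]
 [-0.  0. -1.]]
```

arm_command --dp '[[0.2, 0, 0], [0.2, 0, 0], [0.2, 0, 0], [0.15, 0, 0], [0.1, 0, 0], [0.08, 0, 0], [0, 0, 0]]' --angular '[[0, 0, 0], [0, 0, 0], [0, 0, 0], [0, 0, 0], [0, 0, 0], [0, 0, 0], [0, 0, 0]]' --claw '[0, 0, 0, 0, 0, 0, 0]'

```text
clock: 5.75
position: [0.5987, 0.0111, 0.0355]
ee_rot: [-3.118, -0.385, -0.001]
force: [-0.3, 0.1, -0.6]
width: 0.006
gripper_force: 0.0
```

```bash
python3 st.py
```

```text
t 5.75 dock mm [-38.49    0.233  35.534] F dock [-0.244  0.202 -0.594] w 0.006406017776599875
[[ 1.  0.  0.]
 [ 0. -1. -0.]
 [ 0.  0. -1.]]
```

arm_command --dp '[[0.05, 0, 0], [0.05, 0, 0], [0, 0, 0]]' --angular '[[0, 0, 0], [0, 0, 0], [0, 0, 0]]' --claw '[0, 0, 0]'

```text
clock: 6.05
position: [0.601, 0.0116, 0.0355]
ee_rot: [3.118, 0.385, 0.0]
force: [0.1, -0.6, 0.3]
width: 0.005
gripper_force: 0.3
```

```bash
python3 st.py
```

```text
t 6.05 dock mm [-36.181   0.155  35.505] F dock [-0.097 -0.606  0.339] w 0.004513652774103881
[[ 1.  0.  0.]
 [ 0. -1. -0.]
 [ 0.  0. -1.]]
```

Not seated yet, since there is no stop force. Continuing with small steps.

arm_command --dp '[[0.05, 0, 0], [0.05, 0, 0], [0.05, 0, 0], [0, 0, 0]]' --angular '[[0, 0, 0], [0, 0, 0], [0, 0, 0], [0, 0, 0]]' --claw '[0, 0, 0, 0]'

```text
clock: 6.45
position: [0.6012, 0.0116, 0.035]
ee_rot: [3.117, 0.384, -0.01]
force: [-12.0, -1.4, 8.6]
width: 0.004
gripper_force: 6.0
```

```bash
python3 st.py
```

```text
t 6.45 dock mm [-35.964   0.103  34.962] F dock [-11.944   1.579   8.608] w 0.004283211516862948
[[ 1.    -0.    -0.006]
 [-0.    -1.    -0.   ]
 [-0.006  0.    -1.   ]]
```

Firm stop at TCP x = -36.0 (expected about -34.8), 12 N. Backing off, rising and checking.

arm_command --dp '[[0.05, 0, 0], [0, 0, 0], [-0.4, 0, 0], [-0.8, 0, 0], [-0.8, 0, 0], [0, 0, -0.9], [0, 0, -0.9], [0, 0, -0.9], [0, 0, -0.9], [0, 0, 0]]' --angular '[[0, 0, 0], [0, 0, 0], [0, 0, 0], [0, 0, 0], [0, 0, 0], [0, 0, 0], [0, 0, 0], [0, 0, 0], [0, 0, 0], [0, 0, 0]]' --claw '[0, 0, 0, 0, 0, 0, 0, 0, 0, 0]'

```text
clock: 7.45
position: [0.5595, 0.001, 0.1286]
ee_rot: [3.118, 0.385, 0.01]
force: [1.5, -0.1, 0.2]
width: 0.002
gripper_force: 0.0
```

arm_command --dp '[[-0.8, 0, 0], [-0.8, 0, 0], [-0.8, -0.9, 0], [-0.8, -0.9, 0], [-0.4, -0.9, 0], [0, -0.9, 0], [0, -0.9, 0], [0, -0.9, 0], [0, 0, 0]]' --angular '[[0, 0, 0], [0, 0, 0], [0, 0, 0], [0, 0, 0], [0, 0, 0], [0, 0, 0], [0, 0, 0], [0, 0, 0], [0, 0, 0]]' --claw '[0, 0, 0, 0, 0, 0, 0, 0, 0]'

```text
clock: 8.35
position: [0.4363, 0.1128, 0.1252]
ee_rot: [-3.116, -0.392, -0.001]
force: [-0.1, -0.6, -0.7]
width: 0.005
gripper_force: 0.0
```

```bash
python3 st.py; cat > chk.py <<'E'
from h import *; from cell import arm; import sys
d=arm.get_image("top"); w=cloud(d); a=np.deg2rad(14.06); p=w-[.6361,.0202,0]
X=(p[...,0]*np.cos(a)+p[...,1]*np.sin(a))*1e3; Y=(-p[...,0]*np.sin(a)+p[...,1]*np.cos(a))*1e3; Z=w[...,2]*1e3
def box(n,x0,x1,y0,y1,z0,z1):
    s=(X>x0)&(X<x1)&(Y>y0)&(Y<y1)&(Z>z0)&(Z<z1)
    if s.sum(): print(n,s.sum(),"x",np.percentile(X[s],[1,99]).round(1),"y",np.percentile(Y[s],[1,99]).round(1))
box("rack",-110,104,-22,22,48,95); box("paddle",-60,-10,28,112,60,80); box("bar",-47,-27,-40,44,22,34)
cv2.imwrite("pics/%s.png"%sys.argv[1],cv2.convertScaleAbs(cv2.resize(d["frame"][105:265,240:400],None,fx=3.7,fy=3.7,interpolation=cv2.INTER_CUBIC)[:,:,::-1],alpha=1.6))
E
python3 chk.py t1
```

```text
t 8.35 dock mm [-171.278  138.325  125.25 ] F dock [-0.213 -0.52  -0.712] w 0.004661355842184878
[[ 1.     0.005  0.001]
 [ 0.005 -1.     0.001]
 [ 0.001 -0.001 -1.   ]]
rack 730 x [-25.  102.7] y [-12.4  13.3]
bar 41 x [-45.4 -29.7] y [32.6 43.6]
```

View pics/t1.png

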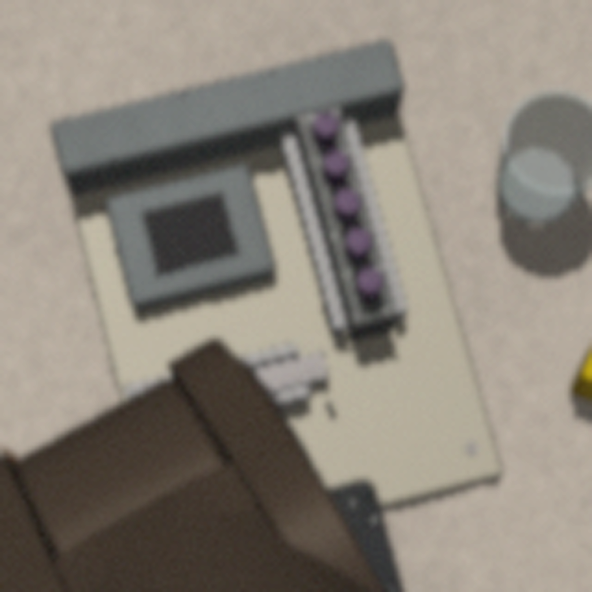

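The rack is home: its near end measures x = -25.0, touching the back stop at crop (320,112), and the bar is still open with its tip at y ≈ 32. Next, the outer side of the paddle, with TCP at dock (-37, 135) and z 0.052. That clears the guides (34 mm) and the jar.

arm_command --dp '[[0.8, 0, 0], [0.9, 0, 0], [0.9, 0.1, 0], [0.9, 0, 0], [0.9, 0, 0], [0.7, 0, 0], [0.26, 0, 0], [0, 0, 0.3], [0, 0, 0], [0, 0, 0]]' --angular '[[0, 0, 0], [0, 0, 0], [0, 0, 0], [0, 0, 0], [0, 0, 0], [0, 0, 0], [0, 0, 0], [0, 0, 0], [0, 0, 0], [0, 0, 0]]' --claw '[0, 0, 0, 0, 0, 0, 0, 0, 0, 0]'

```text
clock: 9.4
position: [0.5664, 0.1392, 0.1175]
ee_rot: [3.117, 0.385, -0.002]
force: [0.1, -0.5, 0.7]
width: 0.005
gripper_force: 0.0
```

```bash
python3 st.py
```

```text
t 9.4 dock mm [-38.683 132.413 117.473] F dock [-0.06  -0.505  0.688] w 0.005296718327857818
[[ 1.     0.    -0.002]
 [ 0.    -1.    -0.   ]
 [-0.002  0.    -1.   ]]
```

arm_command --dp '[[0.07, 0, 0.7], [0, 0, 0.7], [0, 0, 0.7], [0, 0, 0.5], [0, 0, 0], [0, 0.2, 0], [0, 0.1, 0], [0, 0.1, 0], [0, 0, 0]]' --angular '[[0, 0, 0], [0, 0, 0], [0, 0, 0], [0, 0, 0], [0, 0, 0], [0, 0, 0], [0, 0, 0], [0, 0, 0], [0, 0, 0]]' --claw '[0, 0, 0, 0, 0, 0, 0, 0, 0]'

```text
clock: 10.3
position: [0.5723, 0.1299, 0.0536]
ee_rot: [3.118, 0.383, 0.002]
force: [0.1, -0.7, 0.1]
width: 0.001
gripper_force: 0.0
```

```bash
python3 st.py
```

```text
t 10.3 dock mm [-35.261 121.919  53.565] F dock [-0.097 -0.731  0.095] w 0.0011469740322714024
[[ 1.    -0.001  0.001]
 [-0.001 -1.    -0.   ]
 [ 0.001  0.    -1.   ]]
```

arm_command --dp '[[-0.05, 0.1, 0], [0, 0.15, 0], [0, 0.15, 0], [0, 0.15, 0], [0, 0.15, 0], [0, 0.15, 0], [0, 0.15, 0], [0, 0.15, 0], [0, 0.15, 0], [0, 0, 0]]' --angular '[[0, 0, 0], [0, 0, 0], [0, 0, 0], [0, 0, 0], [0, 0, 0], [0, 0, 0], [0, 0, 0], [0, 0, 0], [0, 0, 0], [0, 0, 0]]' --claw '[0, 0, 0, 0, 0, 0, 0, 0, 0, 0]'

```text
clock: 11.3
position: [0.5786, 0.0979, 0.0529]
ee_rot: [3.118, 0.383, -0.0]
force: [-1.0, -0.0, 0.7]
width: 0.012
gripper_force: 0.0
```

```bash
python3 st.py
```

```text
t 11.3 dock mm [-36.891  89.335  52.91 ] F dock [-0.994  0.241  0.675] w 0.01196969158715552
[[ 1.    -0.001 -0.   ]
 [-0.001 -1.    -0.   ]
 [-0.     0.    -1.   ]]
```

arm_command --dp '[[0, 0.15, 0], [0, 0.15, 0], [0, 0.15, 0], [0, 0.15, 0], [0, 0.15, 0], [0, 0]]' --angular '[[0, 0, 0], [0, 0, 0], [0, 0, 0], [0, 0, 0], [0, 0, 0], [0, 0, 0]]' --claw '[0, 0, 0, 0, 0, 0]'

```text
schema error: expected 3 numbers
```

```bash
python3 st.py
```

```text
t 11.3 dock mm [-36.891  89.335  52.91 ] F dock [-0.994  0.241  0.675] w 0.01196969158715552
[[ 1.    -0.001 -0.   ]
 [-0.001 -1.    -0.   ]
 [-0.     0.    -1.   ]]
```

That call was refused for my malformed row, so nothing moved. Resending it.

arm_command --dp '[[0, 0.15, 0], [0, 0.15, 0], [0, 0.15, 0], [0, 0.15, 0], [0, 0.15, 0], [0, 0.15, 0], [0, 0, 0]]' --angular '[[0, 0, 0], [0, 0, 0], [0, 0, 0], [0, 0, 0], [0, 0, 0], [0, 0, 0], [0, 0, 0]]' --claw '[0, 0, 0, 0, 0, 0, 0]'

```text
clock: 12.0
position: [0.5842, 0.0753, 0.0529]
ee_rot: [3.117, 0.382, 0.0]
force: [-0.4, -0.9, -0.0]
width: 0.002
gripper_force: 0.0
```

```bash
python3 st.py; python3 chk.py t2
```

```text
t 12.0 dock mm [-36.918  66.038  52.93 ] F dock [-0.625 -0.762 -0.043] w 0.0019596885570598954
[[ 1.    -0.001 -0.   ]
 [-0.001 -1.    -0.001]
 [-0.     0.001 -1.   ]]
```

arm_command --dp '[[0, 0.1, 0], [0, 0.1, 0], [0, 0.06, 0], [0, 0.06, 0], [0, 0, 0]]' --angular '[[0, 0, 0], [0, 0, 0], [0, 0, 0], [0, 0, 0], [0, 0, 0]]' --claw '[0, 0, 0, 0, 0]'

```text
clock: 12.55
position: [0.5859, 0.0689, 0.053]
ee_rot: [3.118, 0.385, 0.0]
force: [0.3, 0.1, -0.0]
width: -0.002
gripper_force: 0.0
```

```bash
python3 st.py
```

```text
t 12.55 dock mm [-36.867  59.389  52.961] F dock [ 0.3    0.077 -0.028] w -0.0019452772978570316
[[ 1.  0.  0.]
 [ 0. -1. -0.]
 [ 0.  0. -1.]]
```

arm_command --dp '[[0, 0.06, 0], [0, 0.06, 0], [0, 0.06, 0], [0, 0, 0]]' --angular '[[0, 0, 0], [0, 0, 0], [0, 0, 0], [0, 0, 0]]' --claw '[0, 0, 0, 0]'

```text
clock: 12.95
position: [0.586, 0.0683, 0.053]
ee_rot: [-3.114, -0.389, 0.001]
force: [-3.3, 9.7, 1.1]
width: 0.001
gripper_force: 4.9
```

```bash
python3 st.py
```

```text
t 12.95 dock mm [-36.903  58.778  53.01 ] F dock [-0.817 10.204  1.12 ] w 0.0013960588230662347
[[ 1.     0.003 -0.   ]
 [ 0.003 -1.     0.004]
 [-0.    -0.004 -1.   ]]
```

The finger is blocked at y = 58.8, where the far stop was predicted at 59, with 10 N. Retreating +y, then up, then away in -x to look.

arm_command --dp '[[0, -0.3, 0], [0, -0.6, 0], [0, -0.3, -0.5], [0, 0, -0.9], [0, 0, -0.9], [0, 0, -0.9], [0, 0, -0.9], [-0.8, 0, 0], [-0.9, 0, 0], [-0.9, 0, 0]]' --angular '[[0, 0, 0], [0, 0, 0], [0, 0, 0], [0, 0, 0], [0, 0, 0], [0, 0, 0], [0, 0, 0], [0, 0, 0], [0, 0, 0], [0, 0, 0]]' --claw '[0, 0, 0, 0, 0, 0, 0, 0, 0, 0]'

```text
clock: 13.95
position: [0.516, 0.0785, 0.1566]
ee_rot: [3.118, 0.386, 0.002]
force: [-0.7, 0.0, -0.2]
width: 0.004
gripper_force: 0.0
```

arm_command --dp '[[-0.9, 0, 0], [-0.9, -0.5, 0], [-0.9, -0.5, 0], [-0.5, -0.5, 0], [0, -0.5, 0], [0, 0, 0], [0, 0, 0]]' --angular '[[0, 0, 0], [0, 0, 0], [0, 0, 0], [0, 0, 0], [0, 0, 0], [0, 0, 0], [0, 0, 0]]' --claw '[0, 0, 0, 0, 0, 0, 0]'

```text
clock: 14.65
position: [0.4274, 0.1075, 0.1559]
ee_rot: [3.118, 0.387, 0.002]
force: [-0.6, 0.4, 0.2]
width: 0.005
gripper_force: 0.0
```

```bash
python3 st.py; python3 chk.py t3
```

```text
t 14.65 dock mm [-181.219  135.364  155.923] F dock [-0.439  0.535  0.191] w 0.005224771650178342
[[ 1.     0.001  0.001]
 [ 0.001 -1.    -0.   ]
 [ 0.001  0.    -1.   ]]
rack 725 x [-25.  102.4] y [-12.4  13.3]
paddle 76 x [-52.1 -23. ] y [30.3 40.4]
bar 192 x [-45.4 -29.1] y [-27.   42.8]
```

View pics/t3.png

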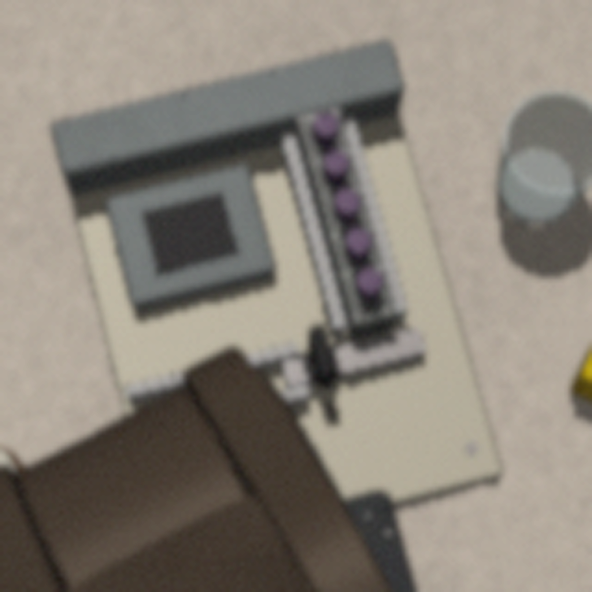

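The rack is home with its near end at x = -25. The bar crosses right behind it, with its tip at crop (420,345), y ≈ -27. The paddle's outer face is at y = 40, the far stop. The robot is clear of everything.

```bash
python3 -c "from cell import arm;print(arm.sign_off())"
```

```text
the job is handed in; nothing more can be done
None
```

The rack is fully home against the back stop and the latch is at its far stop with the bar closed behind it; I touched nothing else and handed the job in at about 15 s of robot time.

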